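# Slide the blank carrier home and lock it with the eccentric clamp

## Task

The plywood carrier with the square turning blank lies the wrong way round on the bench. Turn it end for end, slide its narrow tongue under the lips of the jig's guide rails until it is fully home against the red end stop, then turn the lever of the eccentric clamp beside the rails until its orange lobe bears firmly on the carrier's wide end, firm but not forced so that the wood is not bruised. Let go and leave the clamp holding, and do not disturb the bowl, the jar and the steel faceplate.

Things in the scene. Friction and masses are not known exactly. Their poses are not given: they have to be found in the camera images.
- jig: Steel guide rails along x, 24 mm high, and a red end stop, fixed to the bench. Origin on the bench top; x = the way the carrier slides in, z up. When the carrier is home, its origin and axes agree with the jig's (but for up to 4 mm in y). Stop face at x = 70 mm. Lips over the gap: z = 20 to 25, x = -14 to 86, reaching in to y = +29 and -29 mm. The gap takes only the tongue, not the wide end.
- mouth (a point): Entry of the gap between the rails, at jig x = -14, y = 0, z = 10 mm, jig axes. Right rail (-y): inner face y = -35.5 from x = -8 mm, before it a 17 degree lead-in opening to y = -43 at x = -33. Left rail (outer face y = 52.5) starts at x = -77 and bears a rigid brass wear strip, chamfered at its start, its face set by hand anywhere from y = 35.5 to 32.5 mm, new each job and not measured.
- carrier: Loose plywood plate, 15 mm thick, 140 long, 0.25 to 0.4 kg with its blank. Origin on its underside; x to the tongue end, z up. Tongue: x = -38 to 70, y = -32 to 32 mm, tapering to 54 mm wide over its last 17 mm. Wide end (red stripe): x = -70 to -38, y = -52 to 32 mm: left side straight, right side stepped. At the start the tongue points roughly to the robot, up to 0.6 rad off world -x.
- blank (a point): Centre of the square wooden blank that stands fast on the carrier: 45 x 45 mm, 60 mm high (15 to 75 mm above the carrier's underside), at carrier x = -22, y = 0, z = 45 mm; axes as the carrier's. It may be gripped or pushed.
- clamp: Base of the eccentric clamp, fixed right of the rails, axes as the jig's. Origin on the bench top on the vertical pivot, near jig x = -42, y = -73 mm, a few mm different each time. It carries the cam, an orange disc of radius 24 mm, z = 4 to 18 mm, centred 12 mm off the pivot, with a lever.
- cam (a joint): Angle q of cam and lever, rad, 0 to 2.6, growing clockwise seen from above. The lever points along -0.524 - q from the clamp's x axis; at 0 the lobe points to -y (open), at pi it would be nearest the rails. Starts at 0 to 0.3; the lobe meets a home carrier somewhere in 0.9 to 2.0. Stays where it is left.
- knob (a point): Centre of the upright black knob on the lever: 18 mm diameter, 24 to 68 mm above the bench, centre at 46, 75 mm from the pivot; below it a 10 mm rod, top at 28 mm. Pushing it takes 2 N while the lobe is free, then some 0.35 N more per newton of clamping. Clamping is firm above 6 N and bruises the wood above 60 N: 4 to 8 N more than free at the knob is right.
- bowl: Bystander: loose dark wooden bowl, 124 mm across, 50 mm high; origin under its centre.
- jar: Bystander: loose amber glass jar with black cap, 60 mm across, 65 mm high; origin under its centre.
- faceplate: Bystander: loose steel lathe faceplate ring, 90 mm across, 18 mm high; origin under its centre.
Things that resemble listed ones, but are neither listed nor needed, are in the scene too. Several things have the shape of the jig; the one meant has the colours described above.

How it is judged (in metres and radians):
On the way, in this order (a step that is already met when the one before it is completed fails the run):
1. the carrier lies fully home in the rails, tongue first (x of carrier in the frame of jig above -0.004 m and z of carrier in the frame of jig below 0.004 m and angle between the x axis of carrier and the x axis of jig, either way round below 0.1 rad and y of carrier in the frame of jig between -0.008 and 0.008 m), for 0.1 s.
2. the lobe of the clamp bears on the carrier with more than 6 N (contact force between clamp and carrier above 6 N), for 0.1 s.
At the end, for the whole second after the job is handed in: The carrier lies flat in the rails, tongue first, within 4 mm of fully home against the end stop, 6 mm of the jig's middle line and 0.08 rad of its direction; the eccentric clamp bears on it with more than 6 N by itself, and carrier and clamp are at rest (x of carrier in the frame of jig between -0.004 and 0.004 m and y of carrier in the frame of jig between -0.006 and 0.006 m and z of carrier in the frame of jig below 0.004 m and angle between the x axis of carrier and the x axis of jig, either way round below 0.08 rad and contact force between clamp and carrier above 6 N and linear speed of carrier below 0.01 m/s and velocity of joint cam between -0.05 and 0.05 rad/s); the robot touches nothing.
It fails at once if the clamp bruises the carrier (more than 60 N) (contact force between clamp and carrier above 60 N).
It fails at once if the bowl is moved by more than 25 mm (distance of bowl from where it was at the start of the episode above 0.025 m).
It fails at once if the jar is moved by more than 25 mm (distance of jar from where it was at the start of the episode above 0.025 m).
It fails at once if the faceplate is moved by more than 25 mm (distance of faceplate from where it was at the start of the episode above 0.025 m).
It also fails if it takes over 70 s, if anything falls off the work surface, if the arm or the gripper's body presses on something with over 40 N, if the wrist force passes 120 N, or if a joint passes its speed limit or range.

## Robot

A 7-joint arm with a two-finger parallel gripper is mounted at the origin on the work surface. World frame = base frame: x ahead of the robot, y to its left, z up, the work surface at z = 0. Lengths are in mm, angles in rad, forces in N, time in s.
With the tool pointing down it reaches from about 400 to 875 mm from the base axis. Payload 4.4 kg.
Tool frame: the origin (TCP) lies at the very end of the fingers, on their centre line; the grasp point (between the pads) lies 19 mm behind it; z points along the fingers, y is the line along which they close (so a half turn about z gives the same grasp; the last joint's range is limited). The gripper opens to 85 mm and grips with 20 to 120 N. Pads are 22 mm wide; open, the fingers measure 114 mm over their backs; the gripper's body (76 mm by 85 mm) begins 54 mm behind the grasp point. The pads swing forward as they close: fully open they stand 13 mm farther back than shut.
Start: joints at [1.263, 0.628, 0.038, 1.517, -0.027, 0.996, -0.02], TCP at [155.67, -631.098, 231.313] pointing down, gripper open.
Joint ranges: [-3.06, 3.06], [-0.37, 2.12], [-1.25, 1.32], [0.18, 2.47], [-1.1, 4.24], [0.23, 1.98], [-2.94, 2.94]. Speed limits (rad/s): [2.57, 2.57, 3.14, 3.14, 3.14, 3.14, 3.14].

## Interface

Orientations are given as [roll, pitch, yaw] about the fixed x, y, z axes, in that order (R = Rz(yaw) Ry(pitch) Rx(roll)).
In Python, from cell import ctrl gives the robot as it stands.
- The arm moves only by the tool step_arm, never from a script. Its argument "series" is a list that holds one entry, the list of rows, each a list of 7 numbers: the turn, a rotation vector about the tool's x, y, z as a fraction of full scale, then the shift along the tool's x, y, z as a fraction of full scale, then the closure, from 0 (fully open) to 1 (shut). In form: [[[ax, ay, az, tx, ty, tz, gripper], ...]]. A call has 1 to 12 rows; each row shifts and turns the commanded pose from where the row before left it, along the tool's axes as they then stand; what a row does not reach is not made up. Full scale, the value 1, is 150 mm for a shift and 45 degrees for a turn. A row lasts 1/10 s, in which the tool goes at most 50 mm and 8.59 degrees, less where a joint would pass 70% of its speed; a pose out of reach is approached as far as the arm can. A call with a number of a shift or a turn outside -1 to 1 is refused whole. A call with a gripper value outside its range is refused whole. The fingers move at their own pace and stop on an object; the grip force is fixed at half the most. Time passes only in rows, so rows that do not move let the fingers close. It gives the time, the measured TCP pose, the force, the opening and the grip force at its end, in the units of the state.
- ctrl.read_state(): the state, without advancing time (a new reading comes with each control period).
- ctrl.get_image(name): name is "side" or "top" or "wrist"; returns a dict with "img" (420x560x3 uint8, red, green, blue), "fx", "fy", "cx", "cy" (pixels), "dist" ([k1, k2, p1, p2, k3] as OpenCV has them; the pictures are not rectified), "R" (3x3) and "t" (3): a world point X has camera coordinates R X + t. Camera axes: x right, y down, z forward; pixel columns grow to the right and rows downward; lengths in mm; the calibration is good to about 2 mm. A picture is of the moment at which its call begins. There is no depth.
- ctrl.finish_job(): hands the job in; it is judged then, once.
Trained networks look in a picture, given as the dict that the camera call returned (one of the last four; its "shot" number tells which), for a name from the list of things; names that differ only in an ending like _2 or _b are one class to them, and where a whole thing is asked for, a point or a joint stands for the part that bears it (a point fixed in the world has none). Each returns a list of dicts, best first, with "score" (0 to 1); they miss things now and then, are a little off and sometimes report something else, mostly with a low value. They report only what shows in the picture. A call takes as long as a camera call. They do not tell look-alikes from the thing itself.
- ctrl.recognise(picture, thing): "centre" ([column, row] in pixels, amid what is visible of it).
The state is a dict: "clock": time; "qpos": joint angles; "qd": joint speeds; "tau": joint torques, N m; "eef_pos": TCP position; "tool_rot": TCP orientation; "force": force on the tool from outside, world axes, zero at the start; "torque": the same for the moment, N m; "width": finger opening in mm; "gripper_force": force on a finger pad.
Only numpy, scipy, OpenCV 4.12 (cv2) and the standard library are available. Lean on these libraries where they do the work, as an engineer would, in place of code of your own. Each camera call takes 0.05 s, during which the arm holds its last target. There are 200 camera calls.

## Working session

There is one attempt and no reset: what is moved stays moved. The work goes in short steps, Python scripts to look and compute and a tool call to move; the robot and the scene stay as the last step left them, time stands still between calls to the robot, and variables do not carry over. Pictures are saved under pics/ and viewed, at most 10 in all, crops included, and the job is handed in when it is done.

Besides the shell and the picture viewer there is one more tool, called as name(argument=value, ...) on one line, values as JSON. step_arm: Moves the arm, as the interface text tells. Shift numbers are shares of 150 mm and turn numbers shares of 45 degrees, none past 1 either way. Its arguments: {"type":"object","properties":{"series":{"type":"array","items":{"type":"array","items":{"type":"array","items":{"type":"number","minimum":-1,"maximum":1}}}}},"required":["series"]}

```bash
mkdir -p pics; ls; cat > h.py <<'E'
import numpy as np, cv2
from cell import ctrl
def shot(n,save=None):
    p=ctrl.get_image(n)
    if save: cv2.imwrite('pics/'+save,p['img'][:,:,::-1])
    return p
def KD(p): return np.array([[p['fx'],0,p['cx']],[0,p['fy'],p['cy']],[0,0,1.]]),np.array(p['dist'],float)
def back(p,uv,z):
    K,D=KD(p); R=np.array(p['R']);t=np.array(p['t']).ravel()
    q=cv2.undistortPoints(np.array(uv,float).reshape(-1,1,2),K,D).reshape(-1,2)
    c=-R.T@t; d=np.c_[q,np.ones(len(q))]@R
    return c+d*((z-c[2])/d[:,2])[:,None]
def proj(p,X):
    K,D=KD(p); R=np.array(p['R'],float);t=np.array(p['t'],float)
    return cv2.projectPoints(np.array(X,float).reshape(-1,1,3),cv2.Rodrigues(R)[0],t,K,D)[0].reshape(-1,2)
E
python3 - <<'E'
from h import *
for n in('top','side'):
    p=shot(n,n+'0.png'); print(n,p['shot'],-np.array(p['R']).T@np.array(p['t']).ravel())
    for th in('jig','carrier','blank','clamp','knob','bowl','jar','faceplate'):
        print(th,[(np.round(r['centre']).tolist(),round(r['score'],2)) for r in ctrl.recognise(p,th)][:4])
print(ctrl.read_state())
E
```

```text
pics
top 1 [ 249.12844459  109.06221666 1631.2692059 ]
jig [([341.0, 115.0], 0.85), ([392.0, 177.0], 0.74), ([275.0, 164.0], 0.73), ([310.0, 268.0], 0.73)]
carrier [([194.0, 226.0], 0.97)]
blank []
clamp [([318.0, 186.0], 0.83), ([319.0, 183.0], 0.23)]
knob [([316.0, 186.0], 0.71)]
bowl [([407.0, 230.0], 0.95), ([319.0, 186.0], 0.39)]
jar [([226.0, 172.0], 0.65)]
faceplate [([393.0, 178.0], 0.95)]
side 2 [  368.81364452 -1035.61139835   860.82371419]
jig [([208.0, 261.0], 0.72), ([330.0, 220.0], 0.59), ([233.0, 146.0], 0.59), ([411.0, 259.0], 0.56)]
carrier [([246.0, 177.0], 0.74)]
blank [([250.0, 176.0], 0.64), ([346.0, 317.0], 0.59)]
clamp [([316.0, 248.0], 0.59)]
knob [([314.0, 247.0], 0.61)]
bowl [([277.0, 326.0], 0.75)]
jar [([302.0, 184.0], 0.73)]
faceplate [([345.0, 317.0], 0.9)]
{'clock': 0.9, 'qpos': array([ 1.26320357,  0.62837472,  0.03849535,  1.51741671, -0.0270061 ,
        0.99631106, -0.02001163]), 'qd': array([ 0.00053983, -0.00061937,  0.00133783,  0.002548  , -0.00063858,
       -0.00139443,  0.00056783]), 'tau': array([-2.29632988e-04, -5.63266468e+01,  1.22573934e+00, -1.93785703e+01,
        1.09769343e-02,  1.57869523e-03, -3.34203833e-05]), 'eef_pos': array([ 155.66948026, -631.08713941,  231.32437101]), 'tool_rot': array([ 3.14158528e+00, -4.52421695e-05,  2.41756189e-01]), 'force': array([-0.55777811,  0.74905669,  0.25788558]), 'torque': array([-0.01791586,  0.04471095, -0.01348071]), 'gripper_force': 0.0, 'width': 85.11906953872617}
```

View pics/top0.png

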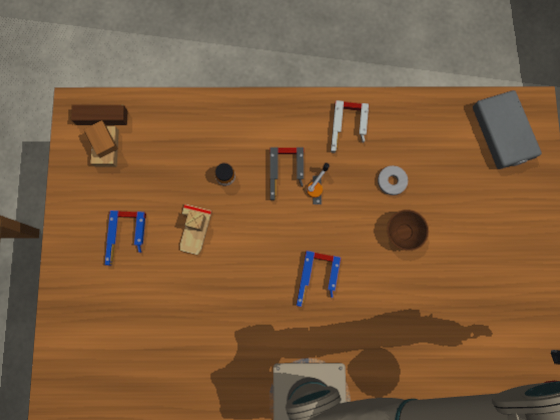

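View pics/side0.png

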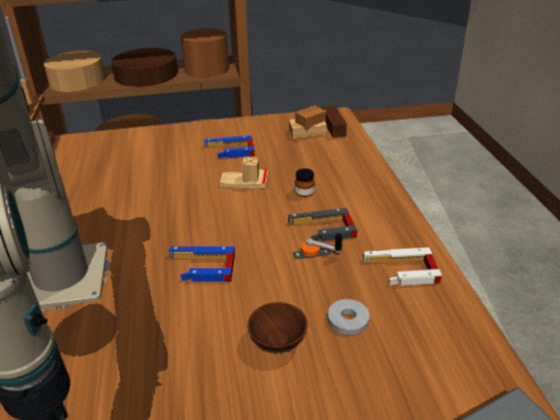

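The top view shows steel grey rails with a red stop at (286,172) and the orange-cam clamp at (318,186), to the right of the rails. The look-alikes are white rails at (350,122), blue rails at (125,235) and (318,278), and a wood stack at (103,148). The carrier is at (195,229), with its red stripe at the top so the tongue points to the robot. The jar is at (225,173), the faceplate at (393,180) and the bowl at (407,230). I choose the grey jig, and will check it in one close crop.

```bash
python3 - <<'E'
from h import *
p=shot('top'); im=p['img'][:,:,::-1]
c=cv2.resize(im[135:265,165:345],None,fx=4.4,fy=4.4,interpolation=cv2.INTER_CUBIC); cv2.imwrite('pics/crop1.png',c)
print(p['fx'],c.shape, back(p,[[286,172],[195,229]],20))
E
```

```text
543.7441630611391 (572, 792, 3) [[667.4049729   62.60196369  20.        ]
 [491.9543037  336.19431361  20.        ]]
```

View pics/crop1.png

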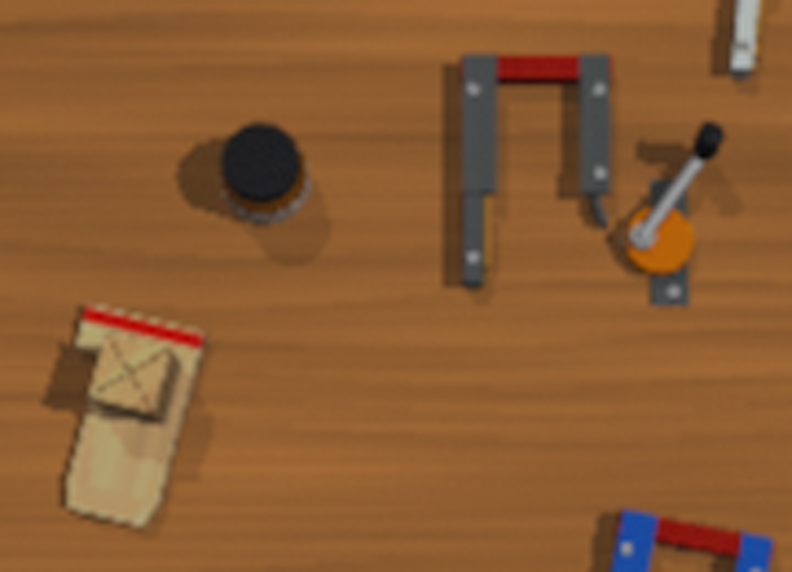

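The crop confirms the steel rails with red stop, the brass strip inside the left rail, and the orange cam with its lever to the right. Next I fit the poses from the corners.

```bash
cat >> h.py <<'E'
from scipy.optimize import least_squares
def fit(p,uv,P,x0):
    P=np.array(P,float);uv=np.array(uv,float)
    def W(x):
        c,s=np.cos(x[2]),np.sin(x[2]); return np.c_[x[0]+c*P[:,0]-s*P[:,1],x[1]+s*P[:,0]+c*P[:,1],P[:,2]]
    r=least_squares(lambda x:((proj(p,W(x))-uv)).ravel(),x0,x_scale=[10,10,.1]); return r.x,r.fun.reshape(-1,2).round(1).tolist()
E
python3 - <<'E'
from h import *
p=shot('top'); f=lambda a:(np.array(a,float)+.5)/4.4-.5+[165,135]
print('jig',fit(p,f([[462,56],[609,56],[462,193],[609,193],[462,287]]),[[86,52.5,25],[86,-52.5,25],[-14,52.5,25],[-14,-52.5,25],[-77,52.5,24]],[650,60,0]))
print('car',fit(p,f([[84,306],[203,332],[143,527],[162,503],[65,478],[67,508]]),[[-70,-52,15],[-70,32,15],[70,27,15],[53,32,15],[53,-32,15],[70,-27,15]],[490,336,2.9]))
print('blank top',back(p,f([[132,372]]),75)[0],'piv',back(p,f([[643,236]]),28)[0],'knob',back(p,f([[709,132]]),68)[0],'cam',back(p,f([[661,240]]),18)[0],'jar',back(p,f([[262,163]]),65)[0])
p=shot('wrist'); print(-np.array(p['R']).T@np.array(p['t']).ravel(), np.array(p['R']).round(3).tolist(),p['fx'],p['dist'])
E
```

```text
jig (array([6.58643662e+02, 6.12609907e+01, 3.75781064e-03]), [[-0.5, -0.0], [0.2, -0.2], [-0.3, 0.5], [0.8, 0.3], [-0.2, -0.5]])
car (array([491.03604079, 337.93264291,   2.90899981]), [[0.2, -0.8], [0.0, -0.4], [0.3, -0.1], [-0.9, 0.2], [0.3, 1.0], [0.0, 0.1]])
blank top [512.50397181 330.29176269  75.        ] piv [614.52711509 -11.63238877  28.        ] knob [677.38509763 -54.37950297  68.        ] cam [613.94912529 -24.78176289  18.        ] jar [657.08604284 247.61064253  65.        ]
[ 225.59414551 -613.61545586  374.62389576] [[0.24, -0.971, 0.001], [-0.932, -0.23, 0.281], [-0.272, -0.069, -0.96]] 344.03204023229927 [-0.05197876  0.          0.          0.          0.        ]
```

step_arm(series=[[[0,0,0,0.262,-0.125,0,0],[0,0,0,0.262,-0.125,0,0],[0,0,0,0.262,-0.125,0,0],[0,0,0,0.262,-0.125,0,0],[0,0,0,0.262,-0.125,0,0],[0,0,0,0.262,-0.125,0,0],[0,0,0,0.262,-0.125,0,0],[0,0,0,0.262,-0.125,0,0],[0,0,0,0.262,-0.125,0,0],[0,0,0,0.262,-0.125,0,0],[0,0,0,0.262,-0.125,0,0],[0,0,0,0.262,-0.125,0,0]]])

```text
clock: 2.25
eef_pos: [561.0, -298.5, 231.5]
tool_rot: [3.141, -0.0, 0.242]
force: [0.7, -0.0, -0.2]
width: 85.8
gripper_force: 0.0
```

step_arm(series=[[[0,0,0,0.05,-0.3,0,0],[0,0,0,0.05,-0.3,0,0],[0,0,0,0.05,-0.3,0,0],[0,0,0,0.05,-0.3,0,0],[0,0,0,0.05,-0.3,0,0],[0,0,0,0.05,-0.3,0,0],[0,0,0,0.05,-0.3,0,0],[0,0,0,0.05,-0.3,0,0],[0,0,0,0.05,-0.3,0,0],[0,0,0,0.05,-0.3,0,0],[0,0,0,0.05,-0.3,0,0],[0,0,0,0,0,0,0]]])

```text
clock: 3.45
eef_pos: [519.6, 209.8, 231.5]
tool_rot: [-3.136, -0.001, 0.253]
force: [0.0, 0.2, 0.0]
width: 85.5
gripper_force: 0.0
```

```bash
python3 -c "
from h import *
s=ctrl.read_state();print(s['clock'],s['qpos'].round(2),s['eef_pos'].round(1),s['tool_rot'].round(3))"
```

```text
3.45 [-0.43  0.5   0.    1.77 -0.01  0.87 -1.74] [519.6 209.8 231.5] [-3.136e+00 -1.000e-03  2.530e-01]
```

step_arm(series=[[[0,0,0,0.053,-0.268,0,0],[0,0,0,0.053,-0.268,0,0],[0,0,0,0.053,-0.268,0,0],[0,0,-0.19,0,0,0,0],[0,0,-0.19,0,0,0,0],[0,0,-0.19,0,0,0,0],[0,0,-0.19,0,0,0,0],[0,0,-0.19,0,0,0,0],[0,0,-0.19,0,0,0,0],[0,0,-0.19,0,0,0,0],[0,0,-0.19,0,0,0,0],[0,0,-0.19,0,0,0,0]]])

```text
clock: 4.65
eef_pos: [515.9, 322.7, 231.4]
tool_rot: [3.141, 0.0, 1.59]
force: [-0.7, 0.2, -0.2]
width: 85.4
gripper_force: 0.0
```

step_arm(series=[[[0,0,-0.19,0,0,0,0],[0,0,-0.19,0,0,0,0],[0,0,-0.19,0,0,0,0],[0,0,-0.19,0,0,0,0],[0,0,-0.19,0,0,0,0],[0,0,-0.19,0,0,0,0],[0,0,-0.19,0,0,0,0],[0,0,-0.19,0,0,0,0],[0,0,-0.19,0,0,0,0],[0,0,-0.19,0,0,0,0],[0,0,-0.19,0,0,0,0],[0,0,-0.19,0,0,0,0]]])

```text
clock: 5.85
eef_pos: [516.0, 322.6, 231.2]
tool_rot: [-3.141, 0.0, -2.902]
force: [-0.8, -0.1, 0.1]
width: 85.2
gripper_force: 0.0
```

step_arm(series=[[[0,0,-0.19,0,0,0,0],[0,0,-0.19,0,0,0,0],[0,0,-0.19,0,0,0,0],[0,0,-0.19,0,0,0,0],[0,0,-0.19,0,0,0,0],[0,0,-0.19,0,0,0,0],[0,0,-0.19,0,0,0,0],[0,0,0,0,0,0,0],[0,0,0,0,0,0,0]]])

```text
clock: 6.75
eef_pos: [515.8, 322.9, 231.1]
tool_rot: [3.141, -0.0, -1.867]
force: [0.8, 0.5, 0.8]
width: 85.5
gripper_force: 0.0
```

```bash
python3 -c "
from h import *
s=ctrl.read_state();print(s['clock'],s['qpos'].round(2),s['eef_pos'].round(1),s['tool_rot'].round(3))
p=shot('wrist','wrist1.png');c,sn=np.cos(2.909),np.sin(2.909)
for q in [(-22.5-22,-22.5,75),(.5,-22.5,75),(.5,22.5,75),(-44.5,22.5,75)]: print(proj(p,[491+c*q[0]-sn*q[1],338+sn*q[0]+c*q[1],q[2]]).round(0))"
```

```text
6.75 [-0.    0.79 -1.1   1.62  0.75  1.21  1.58] [515.8 322.9 231.1] [ 3.141 -0.    -1.867]
[[266. 224.]]
[[315. 221.]]
[[313. 173.]]
[[262. 176.]]
```

View pics/wrist1.png

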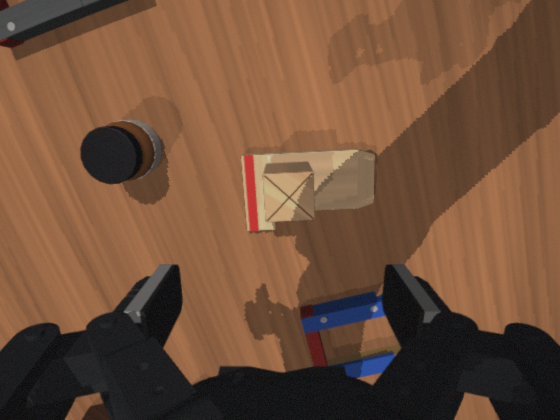

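The blank's top corners show at (264,172), (315,171), (313,219) and (266,222), within about 2 px of the prediction, so I descend and grip.

step_arm(series=[[[0,0,-0.081,0,0,0,0],[0,0,0,-0.059,0.037,0,0],[0,0,0,0,0,0.273,0],[0,0,0,0,0,0.273,0],[0,0,0,0,0,0.273,0],[0,0,0,0,0,0.273,0],[0,0,0,0,0,0.273,0],[0,0,0,0,0,0,0],[0,0,0,0,0,0,0]]])

```text
clock: 7.7
eef_pos: [511.7, 334.4, 27.1]
tool_rot: [3.141, 0.0, -1.8]
force: [-0.1, 0.7, 0.6]
width: 85.7
gripper_force: 0.0
```

step_arm(series=[[[0,0,0,0,0,0,1],[0,0,0,0,0,0,1],[0,0,0,0,0,0,1],[0,0,0,0,0,0,1],[0,0,0,0,0,0,1],[0,0,0,0,0,0,1],[0,0,0,0,0,0,1],[0,0,0,0,0,0,1],[0,0,0,0,0,0,1],[0,0,0,0,0,0,1]]])

```text
clock: 8.7
eef_pos: [513.2, 334.2, 28.7]
tool_rot: [-3.139, 0.002, -1.8]
force: [0.8, -0.9, 7.4]
width: 44.6
gripper_force: 62.9
```

step_arm(series=[[[0,0,0,0,0,-0.2,1],[0,0,0,0,0,-0.2,1],[0,0,0,0,0,-0.2,1],[0,0,0,0,0,-0.2,1],[0,0,0.15,0,0,0,1],[0,0,0.18,0,0,0,1],[0,0,0.18,0,0,0,1],[0,0,0.18,0,0,0,1],[0,0,0.18,0,0,0,1],[0,0,0.18,0,0,0,1],[0,0,0.18,0,0,0,1],[0,0,0.18,0,0,0,1]]])

```text
clock: 9.9
eef_pos: [511.8, 332.7, 146.6]
tool_rot: [-3.141, -0.001, -2.913]
force: [-0.2, 0.3, -3.2]
width: 44.5
gripper_force: 62.6
```

step_arm(series=[[[0,0,0.18,0,0,0,1],[0,0,0.18,0,0,0,1],[0,0,0.18,0,0,0,1],[0,0,0.18,0,0,0,1],[0,0,0.18,0,0,0,1],[0,0,0.18,0,0,0,1],[0,0,0.18,0,0,0,1],[0,0,0.18,0,0,0,1],[0,0,0.18,0,0,0,1],[0,0,0.18,0,0,0,1],[0,0,0.18,0,0,0,1],[0,0,0.18,0,0,0,1]]])

```text
clock: 11.1
eef_pos: [511.4, 333.1, 146.5]
tool_rot: [-3.14, 0.0, 1.674]
force: [0.3, 0.7, -3.2]
width: 44.5
gripper_force: 62.6
```

step_arm(series=[[[0,0,0.1,0,0,0,1],[0,0,0,0,0,0,1],[0,0,0,0,0,0,1]]])

```text
clock: 11.4
eef_pos: [511.7, 333.3, 146.6]
tool_rot: [-3.141, 0.0, 1.604]
force: [-0.1, -0.2, -3.7]
width: 44.5
gripper_force: 62.6
```

```bash
python3 -c "
from h import *
s=ctrl.read_state();print(s['clock'],s['qpos'].round(2),s['eef_pos'].round(1),s['tool_rot'].round(3))"
```

```text
11.4 [-0.43  0.69 -0.31  1.71  0.27  0.79 -0.84] [511.7 333.3 146.6] [-3.141  0.     1.604]
```

step_arm(series=[[[0,0,0.037,0,0,0,1],[0,0,0,-0.261,-0.033,0,1],[0,0,0,-0.261,-0.033,0,1],[0,0,0,-0.261,-0.033,0,1],[0,0,0,-0.261,-0.033,0,1],[0,0,0,-0.261,-0.033,0,1],[0,0,0,-0.261,-0.033,0,1],[0,0,0,-0.261,-0.033,0,1],[0,0,0,0,0,0.2,1],[0,0,0,0,0,0.2,1],[0,0,0,0,0,0,1],[0,0,0,0,0,0,1]]])

```text
clock: 12.6
eef_pos: [477.9, 59.6, 86.8]
tool_rot: [-3.141, -0.0, 1.573]
force: [1.7, 0.5, -3.7]
width: 44.4
gripper_force: 63.0
```

```bash
python3 -c "
from h import *
s=ctrl.read_state();print(s['clock'],s['qpos'].round(2),s['eef_pos'].round(1),s['tool_rot'].round(3))
p=shot('wrist','wrist2.png');np.save('w2.npy',p,allow_pickle=True)
J=lambda x,y,z:proj(p,[658.6+x-.004*y,61.3+y+.004*x,z])[0].round(0)
for q in [(-77,52.5,24),(-14,52.5,25),(-14,29,25),(-14,-29,25),(-14,-52.5,25),(86,29,25)]: print(q,J(*q))
e=s['eef_pos'];
for q in [(92,-27),(92,27),(75,32),(75,-32)]: print(q,proj(p,[e[0]+q[0],e[1]+q[1],e[2]-28+15])[0].round(0))
"
```

```text
12.6 [-0.    0.64 -0.26  2.1   0.36  0.44 -0.54] [477.9  59.6  86.8] [-3.141 -0.     1.573]
(-77, 52.5, 24) [454. 139.]
(-14, 52.5, 25) [554. 141.]
(-14, 29, 25) [546. 179.]
(-14, -29, 25) [528. 263.]
(-14, -52.5, 25) [521. 294.]
(86, 29, 25) [683. 180.]
(92, -27) [455. 304.]
(92, 27) [472. 205.]
(75, 32) [439. 195.]
(75, -32) [422. 313.]
```

View pics/wrist2.png

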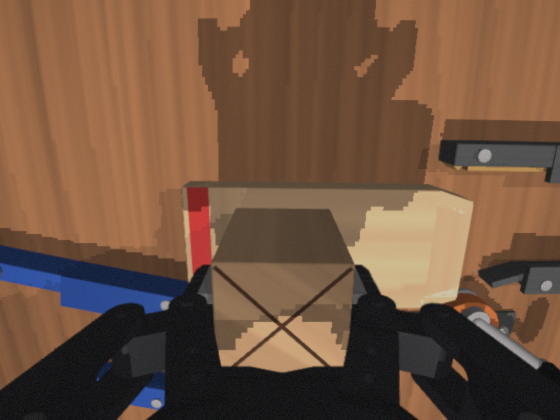

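The left rail starts at (455,140) and the right lip corner is at (530,264); both match the prediction within 2 px. The tongue tip's upper corner is near (470,203). I'll check the tongue's sideways offset in one enlarged crop.

```bash
python3 -c "
import cv2;a=cv2.imread('pics/wrist2.png')[120:320,400:560];cv2.imwrite('pics/crop2.png',cv2.resize(a,None,fx=3,fy=3,interpolation=cv2.INTER_CUBIC))"
```

```text
(no output)
```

View pics/crop2.png

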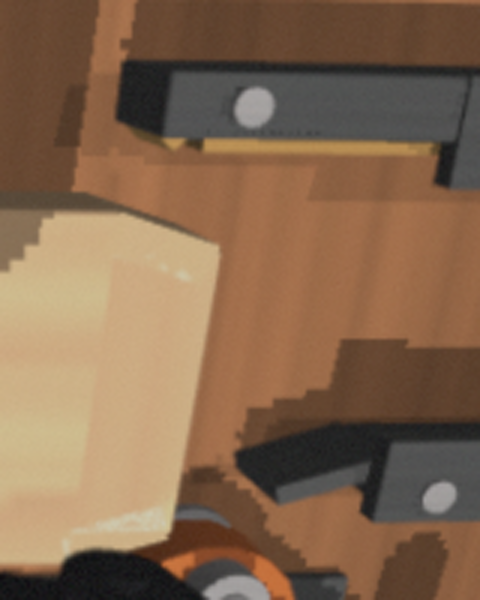

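The tongue sits about 2 mm left of where I assumed it: its tip corners show at (472.7,201.7) and (456.7,299). The rails look about 2.5 mm right of my estimate. I'll shift by -4 mm in y, lower it and check again near rail height.

step_arm(series=[[[0,0,0,-0.027,0,0,1],[0,0,0,0,0,0.186,1],[0,0,0,0,0,0.18,1],[0,0,0,0,0,0,1],[0,0,0,0,0,0,1]]])

```text
clock: 13.15
eef_pos: [478.3, 55.3, 32.5]
tool_rot: [3.141, 0.0, 1.573]
force: [0.6, -0.4, -4.0]
width: 44.1
gripper_force: 63.1
```

```bash
python3 -c "
from h import *
s=ctrl.read_state();print(s['clock'],s['force'],s['eef_pos'].round(1),s['tool_rot'].round(3))
p=shot('wrist','wrist3.png')
J=lambda x,y,z:proj(p,[658.6+x-.004*y,61.3+y+.004*x,z])[0].round(1)
for q in [(-77,52.5,24),(-77,36,24),(-14,52.5,25),(-14,29,25),(-14,-29,25),(-14,-52.5,25)]: print(q,J(*q))
e=s['eef_pos'];
for q in [(92,-27),(92,27),(75,32),(75,-32)]: print(q,proj(p,[e[0]+q[0],e[1]+q[1],e[2]-28+15])[0].round(1))
a=p['img'][60:330,360:560,::-1];cv2.imwrite('pics/crop3.png',cv2.resize(a,None,fx=2.2,fy=2.2,interpolation=cv2.INTER_CUBIC))
"
```

```text
13.15 [ 0.63160955 -0.38507991 -4.01766999] [478.3  55.3  32.5] [3.141 0.    1.573]
(-77, 52.5, 24) [511.3 141.2]
(-77, 36, 24) [505.1 177.4]
(-14, 52.5, 25) [639.  143.9]
(-14, 29, 25) [626.5 193. ]
(-14, -29, 25) [595.9 299.7]
(-14, -52.5, 25) [584.1 337.3]
(92, -27) [455.  303.7]
(92, 27) [471.8 205.4]
(75, 32) [438.7 195.2]
(75, -32) [422.2 312.4]
```

View pics/crop3.png

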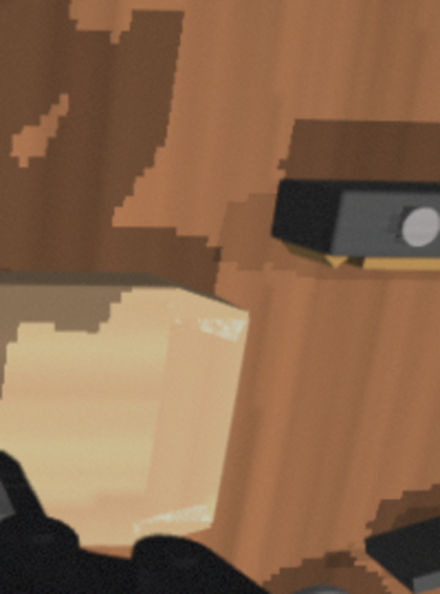

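Now the tongue tip corners are at (472.7,202.3) and (455.5,299.5), and the rail's outer corner is at (516,146). That puts the carrier about 1.6 mm right of the jig's middle, which is where I want it. I lower 2.5 mm and slide in.

step_arm(series=[[[0,0,0,0,0,0.017,1],[0,0,0,0,0.1,0,1],[0,0,0,0,0.1,0,1],[0,0,0,0,0.1,0,1],[0,0,0,0,0.1,0,1],[0,0,0,0,0,0,1]]])

```text
clock: 13.8
eef_pos: [541.2, 55.3, 30.4]
tool_rot: [3.136, -0.001, 1.571]
force: [0.4, 0.0, -3.0]
width: 44.5
gripper_force: 63.2
```

step_arm(series=[[[0,0,0,0,0.07,0,1],[0,0,0,0,0.07,0,1],[0,0,0,0,0,0,1]]])

```text
clock: 14.1
eef_pos: [561.1, 55.4, 29.5]
tool_rot: [3.139, -0.001, 1.572]
force: [0.3, 0.1, -3.8]
width: 44.2
gripper_force: 63.3
```

step_arm(series=[[[0,0,0,0,0.07,0,1],[0,0,0,0,0.07,0,1],[0,0,0,0,0.07,0,1],[0,0,0,0,0,0,1]]])

```text
clock: 14.5
eef_pos: [592.9, 55.4, 29.3]
tool_rot: [3.139, -0.001, 1.571]
force: [0.2, -0.3, -4.3]
width: 44.3
gripper_force: 63.3
```

step_arm(series=[[[0,0,0,0,0.07,0,1],[0,0,0,0,0.07,0,1],[0,0,0,0,0,0,1]]])

```text
clock: 14.8
eef_pos: [612.8, 55.4, 29.2]
tool_rot: [3.14, -0.0, 1.572]
force: [-0.2, -0.2, -2.4]
width: 44.4
gripper_force: 63.4
```

step_arm(series=[[[0,0,0,0,0.07,0,1],[0,0,0,0,0.05,0,1],[0,0,0,0,0.013,0,1],[0,0,0,0,0.013,0,1],[0,0,0,0,0,0,1]]])

```text
clock: 15.3
eef_pos: [633.0, 55.3, 28.9]
tool_rot: [-3.141, 0.0, 1.572]
force: [0.1, -0.7, -3.5]
width: 44.9
gripper_force: 63.4
```

step_arm(series=[[[0,0,0,0,0.013,0,1],[0,0,0,0,0,0,1]]])

```text
clock: 15.5
eef_pos: [635.3, 55.4, 29.1]
tool_rot: [3.141, 0.0, 1.572]
force: [0.1, -0.1, -3.6]
width: 44.7
gripper_force: 63.4
```

step_arm(series=[[[0,0,0,0,0.013,0,1],[0,0,0,0,0,0,1]]])

```text
clock: 15.7
eef_pos: [637.2, 55.3, 29.1]
tool_rot: [-3.142, 0.0, 1.572]
force: [-0.4, -0.4, -3.6]
width: 44.5
gripper_force: 63.4
```

step_arm(series=[[[0,0,0,0,0.013,0,1],[0,0,0,0,0,0,1]]])

```text
clock: 15.9
eef_pos: [637.4, 55.3, 28.9]
tool_rot: [-3.138, 0.001, 1.573]
force: [-5.1, -0.2, -0.3]
width: 44.5
gripper_force: 63.6
```

step_arm(series=[[[0,0,0,0,0.013,0,1],[0,0,0,0,0,0,1]]])

```text
clock: 16.1
eef_pos: [637.5, 55.3, 29.1]
tool_rot: [-3.135, 0.001, 1.573]
force: [-10.3, 0.1, 5.9]
width: 44.4
gripper_force: 64.1
```

step_arm(series=[[[0,0,0,0,0.01,0,1],[0,0,0,0,0,0,1]]])

```text
clock: 16.3
eef_pos: [637.5, 55.2, 29.3]
tool_rot: [-3.132, 0.002, 1.573]
force: [-13.9, -0.9, 8.9]
width: 44.4
gripper_force: 64.5
```

The carrier meets the stop at TCP x = 637.5, where 636.6 was expected. I ease the push, lower a touch, release and lift.

step_arm(series=[[[0,0,0,0,-0.015,0.007,1],[0,0,0,0,0,0,1],[0,0,0,0,0,0,0],[0,0,0,0,0,0,0],[0,0,0,0,0,0,0],[0,0,0,0,0,0,0],[0,0,0,0,0,0,0],[0,0,0,0,0,0,0],[0,0,0,0,0,0,0],[0,0,0,0,0,0,0]]])

```text
clock: 17.3
eef_pos: [640.4, 55.4, 28.0]
tool_rot: [3.142, -0.0, 1.572]
force: [0.7, -0.7, 0.1]
width: 85.5
gripper_force: 0.0
```

step_arm(series=[[[0,0,0,0,0,-0.1,0],[0,0,0,0,0,-0.3,0],[0,0,0,0,0,-0.3,0],[0,0,0,0,0,-0.3,0],[0,0,0,0,0,0,1],[0,0,0,0,0,0,1]]])

```text
clock: 17.9
eef_pos: [641.2, 55.5, 180.6]
tool_rot: [3.138, -0.0, 1.572]
force: [-0.0, -0.5, -1.1]
width: 58.9
gripper_force: 0.0
```

```bash
python3 -c "
from h import *
s=ctrl.read_state();print(s['clock'],s['qpos'].round(2),s['eef_pos'].round(1),s['tool_rot'].round(3))
p=shot('wrist','wrist4.png')
J=lambda x,y,z:proj(p,[658.6+x-.004*y,61.3+y+.004*x,z])[0].round(1)
for q in [(-14,52.5,25),(-14,-52.5,25),(70,0,24),(-70,-52,15),(-70,32,15)]: print(q,J(*q))
print('piv',proj(p,[614.5,-11.6,28]),'knob',proj(p,[677.4,-54.4,68]))
"
```

```text
17.9 [ 0.08  0.69 -0.36  1.59  0.29  0.91 -0.38] [641.2  55.5 180.6] [ 3.138 -0.     1.572]
(-14, 52.5, 25) [283.9 122.9]
(-14, -52.5, 25) [283.9 238.7]
(70, 0, 24) [377.7 183.1]
(-70, -52, 15) [225.4 234.5]
(-70, 32, 15) [220.9 146.2]
piv [[251.6173323  260.00410312]] knob [[321.64799647 324.57030256]]
```

View pics/wrist4.png

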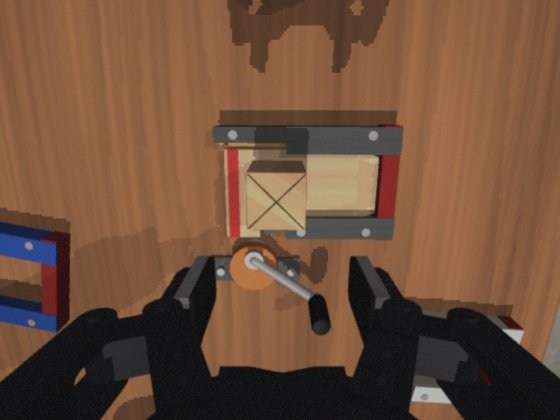

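The carrier is home: its tip meets the red stop at about (378,183). The knob is at (320,325) and the pivot at (254,260), as predicted. I now shut the fingers and go behind the knob, between it and the right rail.

step_arm(series=[[[0,0,0,-0.271,0.186,0,1],[0,0,0,-0.272,0.187,0,1],[0,0,-0.174,0,0,0,1],[0,0,-0.174,0,0,0,1],[0,0,-0.174,0,0,0,1],[0,0,-0.174,0,0,0,1],[0,0,-0.174,0,0,0,1],[0,0,-0.174,0,0,0,1],[0,0,-0.174,0,0,0,1],[0,0,0,0,0,0,1],[0,0,0,0,0,0,1]]])

```text
clock: 19.05
eef_pos: [695.6, -26.1, 176.7]
tool_rot: [-3.14, -0.002, 2.526]
force: [0.1, -0.2, 0.2]
width: -0.2
gripper_force: 0.0
```

step_arm(series=[[[0,0,0,0,0,0.23,1],[0,0,0,0,0,0.23,1],[0,0,0,0,0,0.23,1],[0,0,0,0,0,0.22,1],[0,0,0,0,0,0,1]]])

```text
clock: 19.55
eef_pos: [692.1, -26.6, 36.2]
tool_rot: [-3.135, -0.008, 2.527]
force: [-0.8, -1.5, -0.0]
width: -0.3
gripper_force: 0.0
```

step_arm(series=[[[0,0,0,-0.02,0,0,1],[0,0,0.127,-0.018,-0.051,0,1],[0,0,0.127,-0.018,-0.051,0,1],[0,0,0.127,-0.018,-0.051,0,1],[0,0,0.127,-0.018,-0.051,0,1],[0,0,0,0,0,0,1]]])

```text
clock: 20.15
eef_pos: [687.7, -58.2, 44.7]
tool_rot: [3.138, 0.004, 2.127]
force: [0.1, -0.0, -0.4]
width: -0.1
gripper_force: 0.1
```

```bash
cat >> h.py <<'E'
def stat():
    s=ctrl.read_state(); P=np.array([616,-11.7]); v=s['eef_pos'][:2]-P; y=s['tool_rot'][2]
    x=np.array([np.cos(y),np.sin(y)]); n=np.array([np.sin(y),-np.cos(y)])
    f=np.mean([ctrl.read_state()['force'] for _ in range(5)],0)
    print(round(s['clock'],2),s['eef_pos'].round(1),'yaw',y.round(3),'R',(-v@x).round(1),'d',(v@n).round(1),'Fpush',(f[:2]@n).round(2),'Frad',(-f[:2]@x).round(2),'Fz',f[2].round(1),'theta',round(y-np.pi,3),'q',round(np.pi-y-.524,3))
E
python3 -c "from h import *; stat()"
```

```text
20.15 [687.7 -58.2  44.7] yaw 2.127 R 77.4 d 36.4 Fpush 0.07 Frad 0.09 Fz -0.4 theta -1.014 q 0.49
```

step_arm(series=[[[0,0,0,0,-0.04,0.02,1],[0,0,0,0,-0.04,0,1]]])

```text
clock: 20.35
eef_pos: [676.9, -62.8, 39.8]
tool_rot: [3.138, 0.001, 2.132]
force: [3.3, 0.3, 1.3]
width: 0.3
gripper_force: 1.2
```

```bash
python3 -c "
from h import *; stat()
for n in('top','side'):
    p=shot(n); print([(ctrl.recognise(p,k) or [0])[0] for k in('knob','clamp')])
    print(proj(p,[[677,-54.5,60],[670,-63,60],[660,-72,60],[640,-82,60]]).round(0).tolist())
"
```

```text
20.35 [676.9 -62.8  39.8] yaw 2.132 R 75.7 d 24.4 Fpush 2.97 Frad 1.45 Fz 1.3 theta -1.01 q 0.486
[{'centre': [315.2, 189.1], 'score': 0.5}, {'centre': [318.3, 187.9], 'score': 0.55}]
[[326.0, 165.0], [328.0, 168.0], [332.0, 171.0], [335.0, 177.0]]
[{'centre': [312.4, 246.9], 'score': 0.63}, {'centre': [313.2, 250.3], 'score': 0.59}]
[[339.0, 237.0], [337.0, 239.0], [334.0, 242.0], [327.0, 246.0]]
```

step_arm(series=[[[0,0,0.0637,-0.0075,-0.0253,0,1],[0,0,0.0637,-0.0075,-0.0253,0,1],[0,0,0.0637,-0.0075,-0.0253,0,1],[0,0,0.0637,-0.0075,-0.0253,0,1],[0,0,0.0637,-0.0075,-0.0253,0,1],[0,0,0.0637,-0.0075,-0.0253,0,1]]])

```text
clock: 21.25
eef_pos: [657.9, -78.3, 38.2]
tool_rot: [3.141, -0.001, 1.828]
force: [1.4, 1.4, -1.3]
width: -0.1
gripper_force: 1.0
```

```bash
python3 -c "
from h import *; stat()"
```

```text
21.25 [657.9 -78.3  38.2] yaw 1.828 R 75.1 d 23.6 Fpush 1.69 Frad -1.0 Fz -1.3 theta -1.313 q 0.789
```

Free push of about 1.7 N at q ≈ 0.79. I continue in small arcs and watch the force.

step_arm(series=[[[0,0,0.0637,-0.0075,-0.0253,0,1],[0,0,0.0637,-0.0075,-0.0253,0,1],[0,0,0.0637,-0.0075,-0.0253,0,1]]])

```text
clock: 21.55
eef_pos: [647.5, -84.0, 38.2]
tool_rot: [3.141, -0.001, 1.678]
force: [1.6, 0.9, -1.0]
width: -0.4
gripper_force: 1.0
```

step_arm(series=[[[0,0,0.0637,-0.0075,-0.0253,0,1],[0,0,0.0637,-0.0075,-0.0253,0,1]]])

```text
clock: 21.75
eef_pos: [640.2, -86.9, 38.3]
tool_rot: [3.141, -0.001, 1.578]
force: [2.9, 0.9, -1.5]
width: -0.4
gripper_force: 1.0
```

step_arm(series=[[[0,0,0.0637,-0.0075,-0.0253,0,1],[0,0,0.0637,-0.0075,-0.0253,0,1]]])

```text
clock: 21.95
eef_pos: [632.7, -89.1, 38.3]
tool_rot: [3.141, -0.001, 1.478]
force: [2.2, 0.3, -1.1]
width: -0.1
gripper_force: 1.0
```

```bash
python3 -c "
from h import *; stat()"
```

```text
21.95 [632.7 -89.1  38.3] yaw 1.478 R 75.5 d 23.7 Fpush 2.14 Frad -0.5 Fz -1.1 theta -1.663 q 1.139
```

step_arm(series=[[[0,0,0.0637,-0.0075,-0.0253,0,1],[0,0,0,0,0,0,1]]])

```text
clock: 22.15
eef_pos: [628.0, -90.2, 38.3]
tool_rot: [-3.141, -0.0, 1.43]
force: [0.9, 0.2, 1.0]
width: 0.3
gripper_force: 0.1
```

step_arm(series=[[[0,0,0.0637,-0.0075,-0.0253,0,1],[0,0,0,0,0,0,1]]])

```text
clock: 22.35
eef_pos: [624.5, -90.9, 38.5]
tool_rot: [-3.141, -0.0, 1.381]
force: [1.4, 1.0, -0.7]
width: 0.0
gripper_force: 0.4
```

step_arm(series=[[[0,0,0.0637,-0.0075,-0.0253,0,1],[0,0,0,0,0,0,1]]])

```text
clock: 22.55
eef_pos: [620.7, -91.3, 38.5]
tool_rot: [3.141, -0.0, 1.331]
force: [1.4, 0.1, -0.8]
width: -0.1
gripper_force: 0.6
```

```bash
python3 -c "
from h import *; stat()"
```

```text
22.55 [620.7 -91.3  38.5] yaw 1.331 R 76.2 d 23.5 Fpush 1.33 Frad -0.43 Fz -0.8 theta -1.811 q 1.287
```

step_arm(series=[[[0,0,0.0637,-0.0075,-0.0253,0,1],[0,0,0,0,0,0,1]]])

```text
clock: 22.75
eef_pos: [616.7, -91.5, 38.6]
tool_rot: [-3.142, -0.0, 1.281]
force: [1.2, 0.7, 0.0]
width: 0.5
gripper_force: 0.6
```

step_arm(series=[[[0,0,0.0637,-0.0075,-0.0253,0,1],[0,0,0,0,0,0,1]]])

```text
clock: 22.95
eef_pos: [612.7, -91.6, 38.6]
tool_rot: [-3.142, 0.0, 1.231]
force: [2.0, 0.4, 0.0]
width: 0.0
gripper_force: 0.6
```

step_arm(series=[[[0,0,0.0637,-0.0075,-0.0253,0,1],[0,0,0,0,0,0,1]]])

```text
clock: 23.15
eef_pos: [608.7, -91.4, 38.6]
tool_rot: [-3.141, 0.0, 1.182]
force: [1.3, 0.3, 0.3]
width: 0.1
gripper_force: 0.6
```

```bash
python3 -c "
from h import *; stat()"
```

```text
23.15 [608.7 -91.4  38.6] yaw 1.182 R 76.5 d 23.5 Fpush 1.08 Frad -0.72 Fz 0.3 theta -1.96 q 1.436
```

step_arm(series=[[[0,0,0.0637,-0.0075,-0.0253,0,1],[0,0,0,0,0,0,1]]])

```text
clock: 23.35
eef_pos: [605.5, -91.2, 38.7]
tool_rot: [3.14, -0.0, 1.131]
force: [3.3, -0.0, -1.2]
width: -0.2
gripper_force: 1.6
```

step_arm(series=[[[0,0,0.0637,-0.0075,-0.0253,0,1],[0,0,0,0,0,0,1]]])

```text
clock: 23.55
eef_pos: [603.4, -91.3, 38.9]
tool_rot: [3.137, -0.001, 1.081]
force: [5.8, -1.2, -3.7]
width: -0.2
gripper_force: 3.2
```

step_arm(series=[[[0,0,0.0637,-0.0075,-0.0253,0,1],[0,0,0,0,0,0,1]]])

```text
clock: 23.75
eef_pos: [601.5, -91.4, 39.2]
tool_rot: [3.133, -0.003, 1.031]
force: [10.2, -4.1, -6.5]
width: 0.0
gripper_force: 5.1
```

```bash
python3 -c "
from h import *; stat()"
```

```text
23.75 [601.5 -91.4  39.2] yaw 1.031 R 75.8 d 28.6 Fpush 10.83 Frad -1.75 Fz -6.5 theta -2.111 q 1.587
```

Clamped: the push is about 10.8 N, roughly 8–9 N over free, or some 25 N of clamping. I back off and rise.

step_arm(series=[[[0,0,0,0,0.03,0,1],[0,0,0,0,0.1,0,1],[0,0,0,0,0.1,0,1],[0,0,0,0,0,-0.25,1],[0,0,0,0,0,-0.3,1],[0,0,0,0,0,-0.3,1],[0,0,0,0,0,0,1]]])

```text
clock: 24.45
eef_pos: [629.7, -107.9, 172.4]
tool_rot: [3.133, -0.003, 1.032]
force: [0.7, -0.2, -0.8]
width: -0.1
gripper_force: 0.0
```

```bash
python3 -c "
from h import *; stat()
p=shot('wrist','wrist5.png')"
```

```text
24.45 [ 629.7 -107.9  172.4] yaw 1.032 R 75.5 d 61.2 Fpush 0.75 Frad -0.19 Fz -0.8 theta -2.11 q 1.586
```

View pics/wrist5.png

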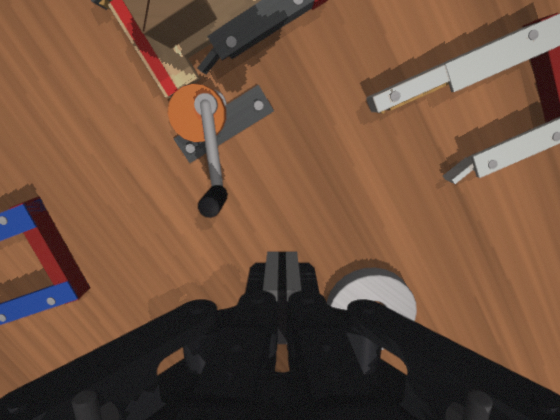

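The orange lobe bears on the wide end near (182,92). The knob has been left at (211,202), and the robot touches nothing. Handing in.

```bash
python3 -c "
from h import *; print(ctrl.finish_job())"
```

```text
the job is handed in; nothing more can be done
None
```

The job is handed in, though no verdict came back: the carrier is turned end for end and home against the red stop, the clamp is holding at an estimated 25 N, the arm is clear, and the bowl, jar and faceplate were left alone.

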